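# Sort salvaged capacitors into trays by size

## Robot

A 7-joint arm with a two-finger parallel gripper is mounted at the origin on the work surface. World frame = base frame: x ahead of the robot, y to its left, z up, the work surface at z = 0. Lengths are in m, angles in rad, forces in N, time in s.
With the tool pointing down it reaches from about 0.4 to 0.875 m from the base axis. Payload 19.3 kg.
Tool frame: the origin (TCP) lies midway between the tips of the shut fingers; the grasp point (between the pads) lies bot.tcp_to_grasp behind it (bot.tcp_to_grasp is the distance from the TCP to the grasp point, in m); z points along the fingers, y is the line along which they close (so a half turn about z gives the same grasp; the last joint's range is limited). The gripper opens to 85 mm and grips with 20 to 120 N. Pads are 22 mm wide; open, the fingers measure 114 mm over their backs; the gripper's body (76 mm by 85 mm) begins 54 mm behind the grasp point. The pads swing forward as they close: fully open they stand 13 mm farther back than shut.
Start: joints at [-1.412, 0.521, -0.036, 1.599, 0.021, 1.021, -0.113], TCP at [0.142, 0.609, 0.231] pointing down, gripper open.
Joint ranges: [-2.91, 2.91], [-0.3, 2.13], [-1.5, 1.42], [0.17, 2.43], [-1.26, 4.41], [0.16, 1.93], [-2.52, 2.52]. Speed limits (rad/s): [1.89, 1.89, 2.39, 2.39, 3.01, 3.01, 3.01].

## Interface

Orientations are given as [roll, pitch, yaw] about the fixed x, y, z axes, in that order (R = Rz(yaw) Ry(pitch) Rx(roll)).
In Python, from workcell import observe, imaging, bot gives the robot as it stands.
- The arm moves only by the tool send_rows, never from a script. Its argument "plan" is text: rows parted by semicolons, each of 7 numbers parted by spaces: the shift along the tool's x, y, z in m, then the turn, a rotation vector about the tool's x, y, z in degrees, then the finger opening in m, from 0 to 0.0854. In form: dx dy dz rx ry rz claw; .... A call has 1 to 10 rows; each row is the pose to reach, as a shift and turn from the pose commanded when the call began, along the tool's axes at that moment; what a row does not reach only later rows make up. A row lasts 1/12 s, in which the tool goes at most 41.7 mm and 7.16 degrees, less where a joint would pass 70% of its speed; a pose out of reach is approached as far as the arm can. A call with a gripper value outside its range is refused whole. The fingers move at their own pace and stop on an object; "grip_force" is the grip in N (left out, the last holds). Time passes only in rows, so rows that repeat a pose let the fingers close. It gives the time, the measured TCP pose, the force, the opening and the grip force at its end, in the units of the state.
- observe(): the state, without advancing time (a new reading comes with each control period).
- imaging.grab_frame(name): name is "side" or "top"; returns a dict with "color" (420x560x3 uint8, red, green, blue), "fx", "fy", "cx", "cy" (pixels), "dist_coeffs" ([k1, k2, p1, p2, k3] as OpenCV has them; the pictures are not rectified), "eye" and "orientation" of the camera in the world. Camera axes: x right, y down, z forward; pixel columns grow to the right and rows downward; lengths in m; the calibration is good to about 2 mm. A picture is of the moment at which its call begins. There is no depth.
- bot.job_done(): hands the job in; it is judged then, once.
The state is a dict: "clock": time; "qpos": joint angles; "qd": joint speeds; "joint_efforts": joint torques, N m; "position": TCP position; "tool_rot": TCP orientation; "force": force on the tool from outside, world axes, zero at the start; "moment": the same for the moment, N m; "grip_width": finger opening in m; "finger_force": force on a finger pad.
Only numpy, scipy, OpenCV 4.12 (cv2) and the standard library are available. Lean on these libraries where they do the work, as an engineer would, in place of code of your own. Each camera call takes 0.05 s, during which the arm holds its last target. There are 200 camera calls.

## Task

Four round capacitors salvaged from old equipment stand on the bench among other parts. Put each one upright into the red tray of its size, flat on the tray's floor: the smallest capacitor in the smallest tray, the next in the next larger, and so on up to the largest in the largest. Leave the block-shaped transformer and relay where they stand.

Things in the scene. Friction and masses are not known exactly. Their poses are not given: they have to be found in the camera images.
- cap_s: the smallest of the four capacitors: a dark round can with a bare aluminium disc on top, standing upright, diameter 22 mm, height 45 mm, roughly 30 g. Origin: centre of its underside; z up along the can. Loose.
- tray_s: the smallest of the four square red trays, 42 mm square inside and 48 mm outside; floor 3 mm thick, walls 3 mm thick, rim 9 mm above the bench. Origin: centre of its underside, on the bench; x and y along its sides, z up. Fixed to the bench.
- cap_m: the second smallest of the four capacitors: a dark round can with a bare aluminium disc on top, standing upright, diameter 32 mm, height 50 mm, roughly 60 g. Origin: centre of its underside; z up along the can. Loose.
- tray_m: the second smallest of the four square red trays, 52 mm square inside and 58 mm outside; floor 3 mm thick, walls 3 mm thick, rim 9 mm above the bench. Origin: centre of its underside, on the bench; x and y along its sides, z up. Fixed to the bench.
- cap_l: the second largest of the four capacitors: a dark round can with a bare aluminium disc on top, standing upright, diameter 42 mm, height 58 mm, roughly 120 g. Origin: centre of its underside; z up along the can. Loose.
- tray_l: the second largest of the four square red trays, 62 mm square inside and 68 mm outside; floor 3 mm thick, walls 3 mm thick, rim 9 mm above the bench. Origin: centre of its underside, on the bench; x and y along its sides, z up. Fixed to the bench.
- cap_xl: the largest of the four capacitors: a dark round can with a bare aluminium disc on top, standing upright, diameter 54 mm, height 66 mm, roughly 220 g. Origin: centre of its underside; z up along the can. Loose.
- tray_xl: the largest of the four square red trays, 74 mm square inside and 80 mm outside; floor 3 mm thick, walls 3 mm thick, rim 9 mm above the bench. Origin: centre of its underside, on the bench; x and y along its sides, z up. Fixed to the bench.
- transformer: a block-shaped transformer, steel core 46 x 26 mm and 44 mm high with a copper winding sticking out to 42 mm across; stays where it is. Origin: centre of its underside on the bench (the winding starts 8 mm up); x along the core's long side. Loose, about 180 g.
- relay: a block-shaped relay, a dark box 28 x 36 mm and 40 mm high with a grey rectangular top; stays where it is. Origin: centre of its underside; x along the 28 mm side. Loose, about 60 g.

How it is judged:
By the outcome, as a careful person would: the job done as asked, in the order asked, and still so for the second after the job is handed in, with the robot touching nothing.
It also fails if it takes over 104 s, if anything falls off the work surface, if the arm or the gripper's body presses on something with over 40 N, if the wrist force passes 120 N, or if a joint passes its speed limit or range.

## Working session

There is one attempt and no reset: what is moved stays moved. The work goes in short steps, Python scripts to look and compute and a tool call to move; the robot and the scene stay as the last step left them, time stands still between calls to the robot, and variables do not carry over. Pictures are saved under pics/ and viewed, at most 14 in all, crops included, and the job is handed in when it is done.

Besides the shell and the picture viewer there is one more tool, called after ">>>" as name(argument=value, ...) on one line, values as JSON. send_rows: Moves the arm, as the interface text tells. Its arguments: {"type":"object","properties":{"plan":{"type":"string"},"grip_force":{"type":"number"}},"required":["plan"]}

```bash
ls; mkdir -p pics; python3 - <<'E'
from workcell import observe, imaging, bot
import cv2
s=observe()
for k in ("clock","position","tool_rot","force","grip_width","finger_force"): print(k,s[k])
print(bot.tcp_to_grasp)
for n in("top","side"):
    f=imaging.grab_frame(n); cv2.imwrite(f"pics/{n}0.png",f["color"][:,:,::-1]); print({k:v for k,v in f.items() if k!="color"})
E
```

```text
pics
clock 0.0
position [0.14169612 0.60839985 0.23073354]
tool_rot [-3.14049935e+00  5.97248802e-05  2.91280217e+00]
force [-0.74341255 -0.21837267  0.83144551]
grip_width 0.0852551321729468
finger_force 0.0
0.0187
{'fx': 433.7315789791653, 'fy': 433.7315789791653, 'cx': 280.7016177393608, 'cy': 204.94949902634315, 'dist_coeffs': array([-0.12097994,  0.        ,  0.        ,  0.        ,  0.        ]), 'eye': array([0.33555905, 0.01553994, 0.92741269]), 'orientation': array([-2.91741657e+00, -2.67289797e-03, -1.66876557e+00])}
{'fx': 416.87503839429337, 'fy': 416.87503839429337, 'cx': 270.31801778145837, 'cy': 217.7568306698595, 'dist_coeffs': array([-0.03120339,  0.        ,  0.        ,  0.        ,  0.        ]), 'eye': array([0.16871292, 0.49944147, 0.51840186]), 'orientation': array([-2.22908847,  0.01666191, -2.52269055])}
```

View pics/top0.png

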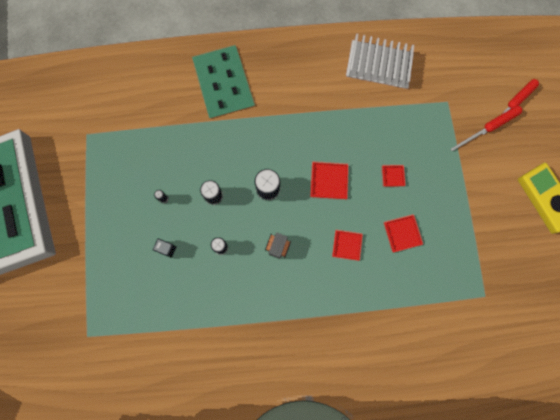

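View pics/side0.png

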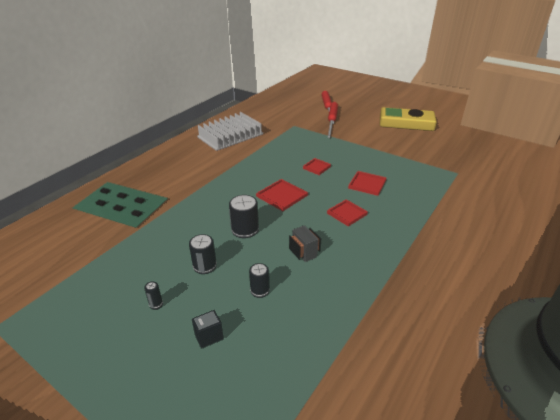

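The top view shows these at pixels:
- **Caps:** s (160,195), m (219,245), l (211,190), xl (267,183).
- **Trays:** xl (330,181), l (404,234), m (348,246), s (394,176).
- **Blocks:** transformer (278,246), relay (164,248).

The side view agrees with this. Next I'll measure from the pixels.

```bash
cat > h.py <<'E'
import numpy as np, cv2
from scipy.spatial.transform import Rotation as R
from workcell import observe, imaging, bot
def cam(f):
    K=np.array([[f["fx"],0,f["cx"]],[0,f["fy"],f["cy"]],[0,0,1]]);return K,np.array(f["dist_coeffs"]),R.from_euler("xyz",f["orientation"]).as_matrix(),np.array(f["eye"])
def ray(f,uv,z):
    K,D,M,e=cam(f)
    p=cv2.undistortPoints(np.float64(uv).reshape(-1,1,2),K,D).reshape(-1,2)
    d=np.c_[p,np.ones(len(p))]@M.T
    return (e+d*((z-e[2])/d[:,2])[:,None])[:,:2]
def proj(f,P):
    K,D,M,e=cam(f); P=np.float64(P).reshape(-1,3)
    return cv2.projectPoints((P-e)@M,np.zeros(3),np.zeros(3),K,D)[0].reshape(-1,2)
def blobs(mask,amin):
    n,l,st,c=cv2.connectedComponentsWithStats(mask.astype(np.uint8))
    return [(l==i) for i in range(1,n) if st[i,4]>=amin]
def outline(m): return np.vstack([c.reshape(-1,2) for c in cv2.findContours(m.astype(np.uint8),cv2.RETR_EXTERNAL,cv2.CHAIN_APPROX_NONE)[0]])
E
cat > meas.py <<'E'
from h import *
H=dict(s=.045,m=.050,l=.058,xl=.066)
seed={"top":dict(s=(160,195),m=(219,245),l=(211,190),xl=(267,183)),"side":dict(s=(152,287),m=(259,269),l=(202,242),xl=(243,203))}
for n in ("top","side"):
    f=imaging.grab_frame(n); c=f["color"].astype(int)
    red=(c[...,0]>110)&(c[...,1]<60)&(c[...,2]<60)
    for b in blobs(red,200):
        o=outline(b); 
        if n=="top" and not 300<o[:,0].mean()<430: continue
        xy=ray(f,o,.009); r=cv2.minAreaRect((xy*1000).astype(np.float32))
        print(n,"tray",np.round(r[0],1),np.round(r[1],1),round(r[2],1),o.mean(0).round())
    grey=(c.min(2)>100)&(c.max(2)-c.min(2)<40)
    for k,(u,v) in seed[n].items():
        bb=[b for b in blobs(grey,10) if np.hypot(*(outline(b).mean(0)-(u,v)))<16]
        for b in bb:
            (x,y),(w,h),a=cv2.minAreaRect((ray(f,outline(b),H[k])*1000).astype(np.float32))
            print(n,"cap",k,round(x,1),round(y,1),"size",round(w,1),round(h,1))
    if n=="top":
        im=f["color"][140:290,130:440,::-1].copy(); cv2.imwrite("pics/crop1.png",cv2.resize(im,(775,375),interpolation=cv2.INTER_CUBIC))
E
python3 meas.py
```

```text
top tray [ 589.4 -119. ] [78.3 77.4] 80.3 [329. 180.]
top tray [ 586.5 -263.6] [46.7 44.2] 84.6 [393. 176.]
top tray [ 455.9 -264.7] [65.1 67.1] 9.1 [403. 233.]
top tray [ 442.9 -140. ] [55.6 54.7] 76.1 [347. 245.]
side tray [ 584.6 -256.8] [54.  48.9] 89.1 [316. 166.]
side tray [ 454.1 -258.6] [66.7 73.7] 8.5 [367. 183.]
side tray [ 588.1 -114.4] [82.9 80.8] 81.3 [282. 194.]
side tray [ 441.2 -134.9] [62.1 60.2] 75.8 [347. 212.]
side cap s 584.9 248.5 size 13.6 12.6
side cap m 464.4 130.2 size 23.9 24.6
side cap l 580.3 138.5 size 32.2 34.7
side cap xl 585.0 16.6 size 45.6 45.0
```

View pics/crop1.png

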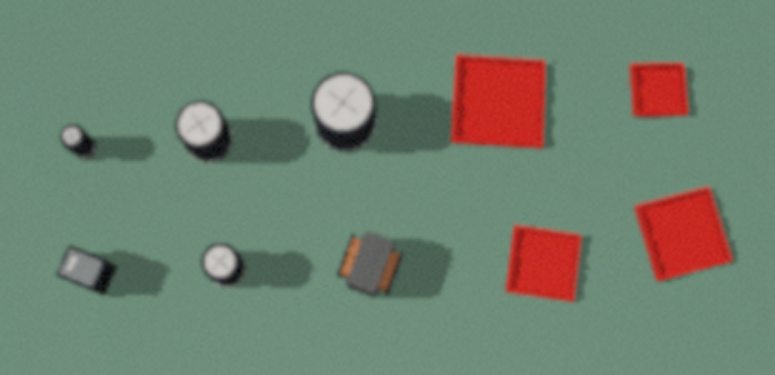

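The discs in the enlarged crop sit at full-image pixels s (159.2,194.8), m (218,245.2), l (210,189.6) and xl (267.2,180.8). The neighbours are about 115 mm apart, so I can keep the current tool yaw.

```bash
cat > go.py <<'E'
from h import *; import sys
s=observe(); M=R.from_euler("xyz",s["tool_rot"]).as_matrix(); p=np.array(s["position"])
print("pos",p.round(4),"yaw",s["tool_rot"].round(4),"w",round(s["grip_width"],4),"ff",round(s["finger_force"],1),"t",s["clock"])
for a in sys.argv[1:]:
    w=np.array(eval(a)); print(a,"tool shift",(M.T@(w-p)).round(4)); p=w
E
python3 - <<'E'
from h import *
f=imaging.grab_frame("top");g=imaging.grab_frame("side")
H=dict(s=.045,m=.050,l=.058,xl=.066)
T=dict(s=(159.2,194.8),m=(218,245.2),l=(210,189.6),xl=(267.2,180.8))
for k in T: print(k,ray(f,[T[k]],H[k]).round(4))
E
python3 go.py "[.586,.2505,.12]" "[.586,.2505,.012]"
```

```text
s [[0.5825 0.2474]]
m [[0.4631 0.1291]]
l [[0.5795 0.1369]]
xl [[0.5844 0.0168]]
pos [0.1417 0.6086 0.2311] yaw [-3.1412  0.      2.9128] w 0.0852 ff 0.0 t 0.3
[.586,.2505,.12] tool shift [-0.5139 -0.248   0.1112]
[.586,.2505,.012] tool shift [0.    0.    0.108]
```

>>> send_rows(plan="-0.04 -0.02 0.009 0 0 0 0.0854;-0.08 -0.04 0.018 0 0 0 0.0854;-0.12 -0.06 0.027 0 0 0 0.0854;-0.16 -0.08 0.036 0 0 0 0.0854;-0.195 -0.095 0.044 0 0 0 0.0854;-0.23 -0.113 0.05 0 0 0 0.0854;-0.265 -0.13 0.057 0 0 0 0.0854;-0.3 -0.147 0.065 0 0 0 0.0854;-0.33 -0.162 0.072 0 0 0 0.0854;-0.36 -0.177 0.078 0 0 0 0.0854", grip_force=30)

```text
clock: 1.13
position: [0.4543, 0.3521, 0.1528]
tool_rot: [-3.141, 0.0, 2.911]
force: [0.3, -1.0, 0.5]
grip_width: 0.0852
finger_force: 0.0
```

```bash
python3 go.py "[.584,.248,.12]"
```

```text
pos [0.4543 0.3521 0.1528] yaw [-3.1410e+00  4.0000e-04  2.9114e+00] w 0.0852 ff 0.0 t 1.1333
[.584,.248,.12] tool shift [-0.1501 -0.0718  0.0329]
```

>>> send_rows(plan="-0.035 -0.017 0.008 0 0 0 0.0854;-0.07 -0.034 0.016 0 0 0 0.0854;-0.105 -0.05 0.024 0 0 0 0.0854;-0.13 -0.063 0.03 0 0 0 0.0854;-0.15 -0.072 0.033 0 0 0 0.0854;-0.15 -0.072 0.033 0 0 0 0.0854;-0.15 -0.072 0.033 0 0 0 0.0854")

```text
clock: 1.72
position: [0.5825, 0.2494, 0.1198]
tool_rot: [-3.141, -0.0, 2.911]
force: [-0.0, 0.5, 1.2]
grip_width: 0.0854
finger_force: 0.0
```

```bash
python3 go.py "[.584,.248,.012]"; python3 - <<'E'
from h import *
import cv2
o=[]
for n in("top","side"):
    f=imaging.grab_frame(n);im=f["color"][:,:,::-1].copy()
    u,v=proj(f,[.584,.248,.05])[0].astype(int); x=max(u-75,0);y=max(v-75,0)
    o.append(cv2.resize(im[y:y+150,x:x+150],(400,400)))
cv2.imwrite("pics/a1.png",np.hstack(o))
E
```

```text
pos [0.5825 0.2494 0.1198] yaw [-3.1410e+00 -4.0000e-04  2.9106e+00] w 0.0854 ff 0.0 t 1.7167
[.584,.248,.012] tool shift [-0.0018 -0.0009  0.1078]
```

View pics/a1.png

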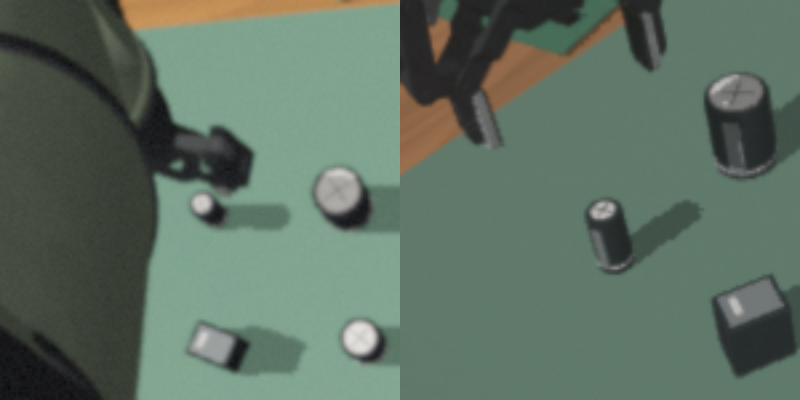

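The side crop shows the two pad tips at about (495,145) and (655,68), with the cap below them. I'll check that against the projected TCP.

```bash
python3 - <<'E'
from h import *
f=imaging.grab_frame("side")
u,v=proj(f,[.584,.248,.05])[0].astype(int); x=max(u-75,0);y=max(v-75,0)
s=observe();M=R.from_euler("xyz",s["tool_rot"]).as_matrix();p=np.array(s["position"])
for a in(-.043,0,.043):
    q=p+M@[0,a,-.013]; print(a,((proj(f,q)[0]-[x,y])*400/150+[400,0]).round())
c=[203,205]  # disc of cap_s seen at side crop
print(ray(f,[np.array([603-400,210])*150/400+[x,y]],.045))
E
```

```text
-0.043 [641.  64.]
0 [570.  99.]
0.043 [493. 136.]
[[0.5830917  0.24923406]]
```

The projection matches within about 3 mm, so I'm descending, gripping and lifting.

>>> send_rows(plan="0 0 0.03 0 0 0 0.0854;0 0 0.06 0 0 0 0.0854;0 0 0.085 0 0 0 0.0854;0 0 0.1 0 0 0 0.0854;0 0 0.108 0 0 0 0.0854;0 0 0.108 0 0 0 0.0854;0 0 0.108 0 0 0 0.03;0 0 0.108 0 0 0 0.01;0 0 0.108 0 0 0 0.01;0 0 0.108 0 0 0 0.01", grip_force=30)

```text
clock: 2.7
position: [0.5825, 0.2508, 0.0134]
tool_rot: [3.141, 0.001, 2.913]
force: [-0.4, -0.6, 0.3]
grip_width: 0.0387
finger_force: 0.0
```

>>> send_rows(plan="0 0 0 0 0 0 0.01;0 0 0 0 0 0 0.01;0 0 0 0 0 0 0.01;0 0 0 0 0 0 0.01;0 0 0 0 0 0 0.01;0 0 0 0 0 0 0.01")

```text
clock: 3.2
position: [0.5823, 0.2506, 0.0129]
tool_rot: [3.141, 0.001, 2.913]
force: [-0.9, -0.0, 6.7]
grip_width: 0.0211
finger_force: 30.1
```

>>> send_rows(plan="0 0 -0.015 0 0 0 0.01;0 0 -0.04 0 0 0 0.01;0 0 -0.07 0 0 0 0.01;0 0 -0.1 0 0 0 0.01;0 0 -0.12 0 0 0 0.01;0 0 -0.13 0 0 0 0.01;-0.005 -0.02 -0.13 0 0 0 0.01;-0.01 -0.045 -0.13 0 0 0 0.01;-0.018 -0.075 -0.13 0 0 0 0.01;-0.025 -0.105 -0.13 0 0 0 0.01")

```text
clock: 4.03
position: [0.5821, 0.1416, 0.1424]
tool_rot: [-3.141, -0.0, 2.914]
force: [1.3, -0.1, -0.1]
grip_width: 0.021
finger_force: 29.4
```

>>> send_rows(plan="-0.007 -0.03 0 0 0 0 0.01;-0.014 -0.06 0 0 0 0 0.01;-0.022 -0.09 0 0 0 0 0.01;-0.029 -0.12 0 0 0 0 0.01;-0.036 -0.15 0 0 0 0 0.01;-0.043 -0.18 0 0 0 0 0.01;-0.05 -0.21 0 0 0 0 0.01;-0.058 -0.24 0 0 0 0 0.01;-0.065 -0.27 0 0 0 0 0.01;-0.072 -0.3 0 0 0 0 0.01")

```text
clock: 4.87
position: [0.5841, -0.1674, 0.1425]
tool_rot: [-3.142, -0.0, 2.913]
force: [0.1, 0.1, -0.5]
grip_width: 0.0208
finger_force: 29.4
```

```bash
python3 go.py "[.5855,-.26,.1]"
```

```text
pos [ 0.5841 -0.1674  0.1425] yaw [-3.1416e+00 -3.0000e-04  2.9128e+00] w 0.0208 ff 29.4 t 4.8667
[.5855,-.26,.1] tool shift [-0.0223 -0.0898  0.0424]
```

>>> send_rows(plan="-0.006 -0.025 0.01 0 0 0 0.01;-0.012 -0.05 0.025 0 0 0 0.01;-0.018 -0.072 0.04 0 0 0 0.01;-0.022 -0.089 0.06 0 0 0 0.01;-0.022 -0.089 0.08 0 0 0 0.01;-0.022 -0.089 0.088 0 0 0 0.01;-0.022 -0.089 0.088 0 0 0 0.01")

```text
clock: 5.45
position: [0.5847, -0.2567, 0.0525]
tool_rot: [3.141, -0.003, 2.913]
force: [0.4, 0.7, 0.1]
grip_width: 0.0209
finger_force: 29.4
```

```bash
python3 go.py "[.5855,-.26,.016]"; python3 - <<'E'
from h import *
f=imaging.grab_frame("side");im=f["color"][:,:,::-1]
cv2.imwrite("pics/a2.png",cv2.resize(im[90:250,230:430],(700,560),interpolation=cv2.INTER_CUBIC))
for z in(.035,.003): print(((proj(f,[.5855,-.26,z])[0]-[230,90])*3.5).round())
E
```

```text
pos [ 0.5847 -0.2567  0.0525] yaw [ 3.1408 -0.0034  2.913 ] w 0.0209 ff 29.4 t 5.45
[.5855,-.26,.016] tool shift [-0.0017 -0.003   0.0365]
[304. 230.]
[302. 271.]
```

View pics/a2.png

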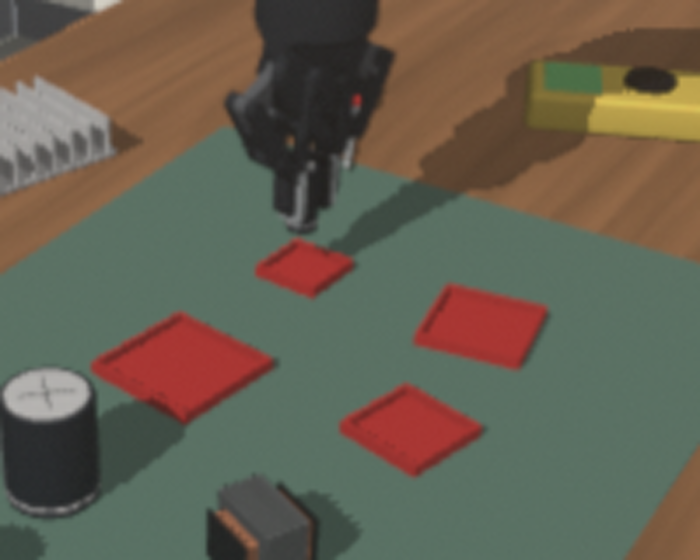

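The cap is held upright, with its bottom at about (303,232). The tray centre is at about (305,267), directly beneath, so I'm lowering and releasing.

>>> send_rows(plan="-0.002 -0.003 0.012 0 0 0 0.01;-0.002 -0.003 0.022 0 0 0 0.01;-0.002 -0.003 0.03 0 0 0 0.01;-0.002 -0.003 0.034 0 0 0 0.01;-0.002 -0.003 0.036 0 0 0 0.01;-0.002 -0.003 0.036 0 0 0 0.01;-0.002 -0.003 0.036 0 0 0 0.01")

```text
clock: 6.08
position: [0.5872, -0.261, 0.0185]
tool_rot: [-3.142, 0.0, 2.913]
force: [-0.1, 0.1, 0.3]
grip_width: 0.0209
finger_force: 29.4
```

>>> send_rows(plan="0 0 0 0 0 0 0.035;0 0 0 0 0 0 0.05;0 0 0 0 0 0 0.05;0 0 0 0 0 0 0.05;0 0 0 0 0 0 0.05;0 0 -0.015 0 0 0 0.0854;0 0 -0.04 0 0 0 0.0854;0 0 -0.07 0 0 0 0.0854;0 0 -0.1 0 0 0 0.0854;0 0 -0.12 0 0 0 0.0854")

```text
clock: 6.92
position: [0.5878, -0.2613, 0.1424]
tool_rot: [-3.141, 0.003, 2.913]
force: [0.3, -0.1, -1.1]
grip_width: 0.0857
finger_force: 0.0
```

```bash
python3 go.py "[.464,.130,.12]"; python3 - <<'E'
from h import *
f=imaging.grab_frame("side");im=f["color"][:,:,::-1]
cv2.imwrite("pics/a3.png",cv2.resize(im[90:250,230:430],(700,560),interpolation=cv2.INTER_CUBIC))
E
```

```text
pos [ 0.5878 -0.2613  0.1424] yaw [-3.1412e+00  3.0000e-03  2.9126e+00] w 0.0857 ff 0.0 t 6.9167
[.464,.130,.12] tool shift [0.2094 0.353  0.0216]
```

View pics/a3.png

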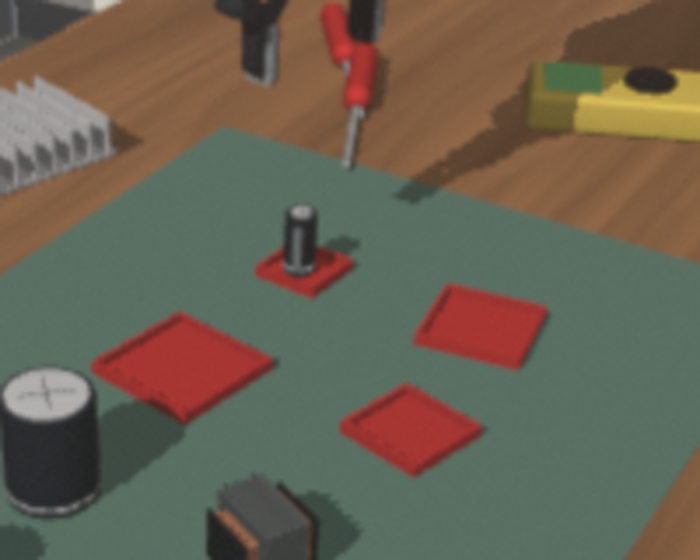

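Cap_s stands upright in its tray, bottom at about (300,270). Next is cap_m.

>>> send_rows(plan="0.01 0.017 0 0 0 0 0.0854;0.028 0.047 0 0 0 0 0.0854;0.047 0.08 0 0 0 0 0.0854;0.067 0.113 0 0 0 0 0.0854;0.087 0.147 0 0 0 0 0.0854;0.107 0.18 0 0 0 0 0.0854;0.127 0.214 0 0 0 0 0.0854;0.147 0.248 0 0 0 0 0.0854;0.165 0.278 0 0 0 0 0.0854;0.183 0.308 0.01 0 0 0 0.0854")

```text
clock: 7.8
position: [0.4788, 0.0823, 0.1303]
tool_rot: [3.14, 0.003, 2.913]
force: [2.3, 0.6, -1.3]
grip_width: 0.0857
finger_force: 0.0
```

>>> send_rows(plan="0.015 0.025 0.005 0 0 0 0.0854;0.024 0.04 0.01 0 0 0 0.0854;0.026 0.045 0.012 0 0 0 0.0854;0.026 0.045 0.012 0 0 0 0.0854;0.026 0.045 0.012 0 0 0 0.0854;0.026 0.045 0.012 0 0 0 0.0854")

```text
clock: 8.3
position: [0.4642, 0.1289, 0.1168]
tool_rot: [-3.141, 0.001, 2.911]
force: [0.2, -0.2, 0.3]
grip_width: 0.0854
finger_force: 0.0
```

```bash
python3 go.py "[.464,.130,.014]"
```

```text
pos [0.4642 0.1289 0.1168] yaw [-3.1415e+00  7.0000e-04  2.9111e+00] w 0.0854 ff 0.0 t 8.3
[.464,.130,.014] tool shift [0.0005 0.001  0.1028]
```

>>> send_rows(plan="0 0.001 0.03 0 0 0 0.0854;0 0.001 0.055 0 0 0 0.0854;0 0.001 0.08 0 0 0 0.0854;0 0.001 0.095 0 0 0 0.0854;0 0.001 0.103 0 0 0 0.0854;0 0.001 0.103 0 0 0 0.0854;0 0.001 0.103 0 0 0 0.02;0 0.001 0.103 0 0 0 0.02;0 0.001 0.103 0 0 0 0.02;0 0.001 0.103 0 0 0 0.02", grip_force=35)

```text
clock: 9.13
position: [0.4644, 0.1313, 0.0142]
tool_rot: [3.141, 0.001, 2.913]
force: [-0.1, 0.7, 1.0]
grip_width: 0.0391
finger_force: 0.0
```

>>> send_rows(plan="0 0 0 0 0 0 0.02;0 0 0 0 0 0 0.02;0 0 0 0 0 0 0.02;0 0 0 0 0 0 0.02;0 0 0 0 0 0 0.02")

```text
clock: 9.55
position: [0.4643, 0.1313, 0.0141]
tool_rot: [3.141, 0.001, 2.913]
force: [-1.3, -0.2, 11.6]
grip_width: 0.0309
finger_force: 33.6
```

>>> send_rows(plan="0 0 -0.015 0 0 0 0.02;0 0 -0.04 0 0 0 0.02;0 0 -0.07 0 0 0 0.02;0 0 -0.1 0 0 0 0.02;0 0 -0.12 0 0 0 0.02;0 0 -0.12 0 0 0 0.02")

```text
clock: 10.05
position: [0.4656, 0.1317, 0.1373]
tool_rot: [3.138, 0.005, 2.912]
force: [0.3, 0.2, 1.2]
grip_width: 0.031
finger_force: 35.0
```

```bash
python3 go.py "[.442,-.1375,.13]"
```

```text
pos [0.4656 0.1317 0.1373] yaw [3.1382 0.005  2.9125] w 0.031 ff 35.0 t 10.05
[.442,-.1375,.13] tool shift [-0.0381 -0.2676  0.0066]
```

>>> send_rows(plan="-0.003 -0.02 0 0 0 0 0.02;-0.007 -0.05 0 0 0 0 0.02;-0.011 -0.08 0 0 0 0 0.02;-0.015 -0.11 0 0 0 0 0.02;-0.02 -0.14 0 0 0 0 0.02;-0.024 -0.17 0 0 0 0 0.02;-0.028 -0.2 0 0 0 0 0.02;-0.032 -0.23 0 0 0 0 0.02;-0.036 -0.255 0.01 0 0 0 0.02;-0.038 -0.268 0.03 0 0 0 0.02")

```text
clock: 10.88
position: [0.4405, -0.1418, 0.1043]
tool_rot: [-3.141, 0.004, 2.91]
force: [0.5, -0.8, -0.5]
grip_width: 0.0309
finger_force: 35.0
```

>>> send_rows(plan="0 0 0.025 0 0 0 0.02;0 0 0.045 0 0 0 0.02;0 0 0.055 0 0 0 0.02;0 0 0.055 0 0 0 0.02")

```text
clock: 11.22
position: [0.439, -0.1381, 0.0466]
tool_rot: [-3.142, -0.003, 2.913]
force: [-0.5, -0.5, 0.5]
grip_width: 0.0308
finger_force: 35.0
```

```bash
python3 go.py "[.442,-.1375,.017]"; python3 - <<'E'
from h import *
f=imaging.grab_frame("side");im=f["color"][:,:,::-1]
cv2.imwrite("pics/a4.png",cv2.resize(im[90:250,230:430],(700,560),interpolation=cv2.INTER_CUBIC))
E
```

```text
pos [ 0.439  -0.1381  0.0466] yaw [-3.1415 -0.0032  2.913 ] w 0.0308 ff 35.0 t 11.2167
[.442,-.1375,.017] tool shift [-0.0029  0.0013  0.0296]
```

View pics/a4.png

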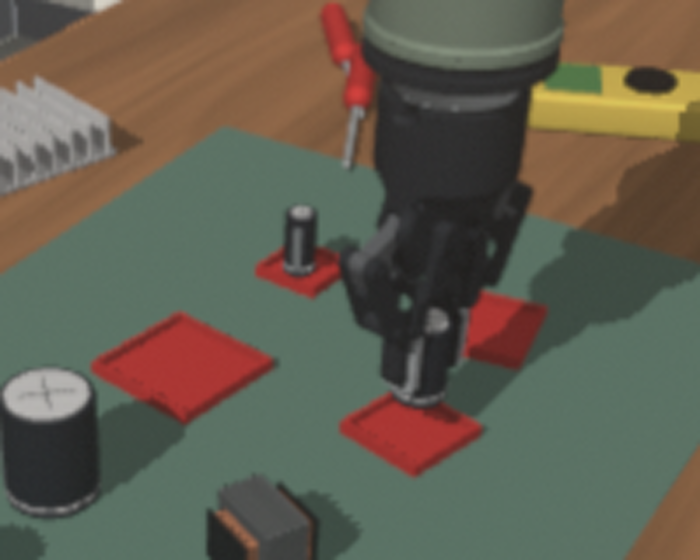

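Cap_m is over tray_m: its bottom is at about (415,390) and the tray centre at (412,428). Lowering now.

>>> send_rows(plan="-0.003 0 0.01 0 0 0 0.02;-0.003 0 0.018 0 0 0 0.02;-0.003 0 0.024 0 0 0 0.02;-0.003 0 0.028 0 0 0 0.02;-0.003 0 0.029 0 0 0 0.02;-0.003 0 0.029 0 0 0 0.02;-0.003 0 0.029 0 0 0 0.02")

```text
clock: 11.85
position: [0.443, -0.1392, 0.0195]
tool_rot: [-3.142, 0.0, 2.913]
force: [0.1, 0.1, -0.9]
grip_width: 0.031
finger_force: 35.0
```

>>> send_rows(plan="0 0 0 0 0 0 0.045;0 0 0 0 0 0 0.055;0 0 0 0 0 0 0.055;0 0 0 0 0 0 0.055;0 0 0 0 0 0 0.055;0 0 -0.015 0 0 0 0.0854;0 0 -0.04 0 0 0 0.0854;0 0 -0.07 0 0 0 0.0854;0 0 -0.1 0 0 0 0.0854;0 0 -0.125 0 0 0 0.0854")

```text
clock: 12.68
position: [0.443, -0.1392, 0.1462]
tool_rot: [3.142, 0.001, 2.913]
force: [0.7, -0.7, 0.6]
grip_width: 0.0853
finger_force: 0.0
```

```bash
python3 go.py "[.580,.138,.13]"
```

```text
pos [ 0.443  -0.1392  0.1462] yaw [3.1416e+00 8.0000e-04 2.9126e+00] w 0.0853 ff 0.0 t 12.6833
[.580,.138,.13] tool shift [-0.0705  0.301   0.0163]
```

>>> send_rows(plan="-0.004 0.018 0 0 0 0 0.0854;-0.011 0.048 0 0 0 0 0.0854;-0.019 0.08 0 0 0 0 0.0854;-0.027 0.115 0 0 0 0 0.0854;-0.035 0.15 0 0 0 0 0.0854;-0.043 0.185 0 0 0 0 0.0854;-0.051 0.22 0 0 0 0 0.0854;-0.059 0.25 0.005 0 0 0 0.0854;-0.065 0.28 0.01 0 0 0 0.0854;-0.0705 0.301 0.016 0 0 0 0.0854")

```text
clock: 13.52
position: [0.5805, 0.1412, 0.1281]
tool_rot: [3.141, 0.0, 2.915]
force: [0.2, -0.3, -0.1]
grip_width: 0.0854
finger_force: 0.0
```

>>> send_rows(plan="0 0 0 0 0 0 0.0854;0 0 0 0 0 0 0.0854")

```text
clock: 13.68
position: [0.5796, 0.1391, 0.1276]
tool_rot: [-3.141, -0.001, 2.915]
force: [0.1, -1.0, 1.1]
grip_width: 0.0851
finger_force: 0.0
```

```bash
python3 go.py "[.580,.138,.015]"; python3 - <<'E'
from h import *
f=imaging.grab_frame("side");im=f["color"][:,:,::-1]
cv2.imwrite("pics/a5.png",cv2.resize(im[130:300,140:390],(750,510),interpolation=cv2.INTER_CUBIC))
E
```

```text
pos [0.5796 0.1391 0.1276] yaw [-3.1412e+00 -1.0000e-03  2.9146e+00] w 0.0851 ff 0.0 t 13.6833
[.580,.138,.015] tool shift [-0.0007 -0.0009  0.1126]
```

View pics/a5.png

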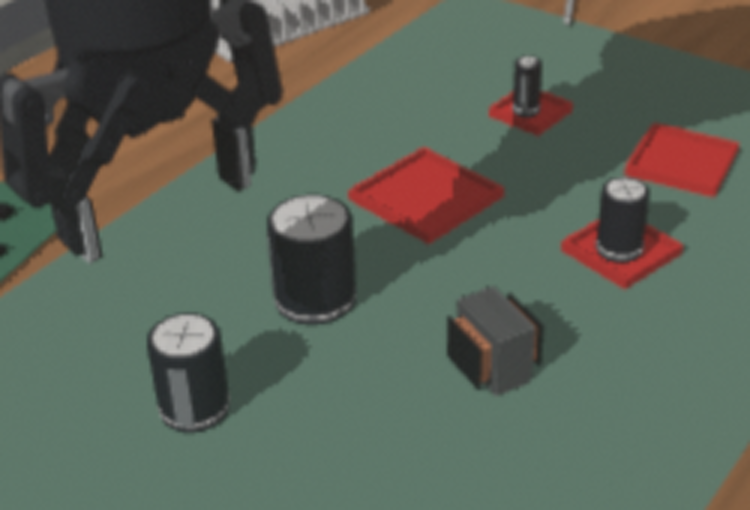

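Cap_s at (527,105) and cap_m at (622,245) both stand in their trays. The gripper is open above cap_l, which is at (185,335), so I'm descending on it.

>>> send_rows(plan="0 -0.001 0.03 0 0 0 0.0854;0 -0.001 0.055 0 0 0 0.0854;0 -0.001 0.08 0 0 0 0.0854;0 -0.001 0.1 0 0 0 0.0854;0 -0.001 0.111 0 0 0 0.0854;0 -0.001 0.111 0 0 0 0.0854;0 -0.001 0.111 0 0 0 0.03;0 -0.001 0.111 0 0 0 0.03;0 -0.001 0.111 0 0 0 0.03;0 -0.001 0.111 0 0 0 0.03", grip_force=40)

```text
clock: 14.57
position: [0.5804, 0.1372, 0.0186]
tool_rot: [3.141, 0.002, 2.913]
force: [-5.1, -2.4, 19.7]
grip_width: 0.0413
finger_force: 37.9
```

>>> send_rows(plan="0 0 0 0 0 0 0.03;0 0 0 0 0 0 0.03;0 0 0 0 0 0 0.03;0 0 0 0 0 0 0.03")

```text
clock: 14.9
position: [0.5804, 0.1372, 0.0187]
tool_rot: [3.141, 0.002, 2.913]
force: [-1.3, -1.0, 11.1]
grip_width: 0.0409
finger_force: 39.2
```

>>> send_rows(plan="0 0 -0.015 0 0 0 0.03;0 0 -0.04 0 0 0 0.03;0 0 -0.07 0 0 0 0.03;0 0 -0.1 0 0 0 0.03;0 0 -0.13 0 0 0 0.03;0 0 -0.15 0 0 0 0.03;0 0 -0.15 0 0 0 0.03")

```text
clock: 15.48
position: [0.5816, 0.1375, 0.1723]
tool_rot: [3.138, 0.006, 2.913]
force: [1.1, 0.2, -1.1]
grip_width: 0.0416
finger_force: 41.1
```

```bash
python3 go.py "[.455,-.2615,.16]"
```

```text
pos [0.5816 0.1375 0.1723] yaw [3.1381 0.0058 2.9125] w 0.0416 ff 41.1 t 15.4833
[.455,-.2615,.16] tool shift [ 0.0328 -0.4174  0.0106]
```

>>> send_rows(plan="0.0015 -0.02 0 0 0 0 0.03;0.004 -0.048 0 0 0 0 0.03;0.006 -0.078 0 0 0 0 0.03;0.009 -0.11 0 0 0 0 0.03;0.011 -0.142 0 0 0 0 0.03;0.014 -0.175 0 0 0 0 0.03;0.016 -0.208 0 0 0 0 0.03;0.019 -0.24 0 0 0 0 0.03;0.021 -0.272 0 0 0 0 0.03;0.024 -0.304 0 0 0 0 0.03")

```text
clock: 16.32
position: [0.4866, -0.1549, 0.1673]
tool_rot: [-3.142, 0.0, 2.913]
force: [-0.2, -0.1, -1.5]
grip_width: 0.0412
finger_force: 41.0
```

>>> send_rows(plan="0.002 -0.03 0 0 0 0 0.03;0.004 -0.06 0 0 0 0 0.03;0.007 -0.09 0.01 0 0 0 0.03;0.009 -0.108 0.03 0 0 0 0.03;0.009 -0.113 0.055 0 0 0 0.03;0.009 -0.113 0.08 0 0 0 0.03;0.009 -0.113 0.105 0 0 0 0.03;0.009 -0.113 0.12 0 0 0 0.03;0.009 -0.113 0.12 0 0 0 0.03")

```text
clock: 17.07
position: [0.4513, -0.2608, 0.0446]
tool_rot: [3.141, -0.004, 2.913]
force: [-1.7, 1.3, -1.7]
grip_width: 0.0409
finger_force: 41.0
```

```bash
python3 go.py "[.455,-.2615,.022]"; python3 - <<'E'
from h import *
f=imaging.grab_frame("side");im=f["color"][:,:,::-1]
cv2.imwrite("pics/a6.png",cv2.resize(im[90:250,230:430],(700,560),interpolation=cv2.INTER_CUBIC))
E
```

```text
pos [ 0.4513 -0.2608  0.0446] yaw [ 3.1407 -0.0043  2.9128] w 0.0409 ff 41.0 t 17.0667
[.455,-.2615,.022] tool shift [-0.0039  0.0001  0.0225]
```

View pics/a6.png

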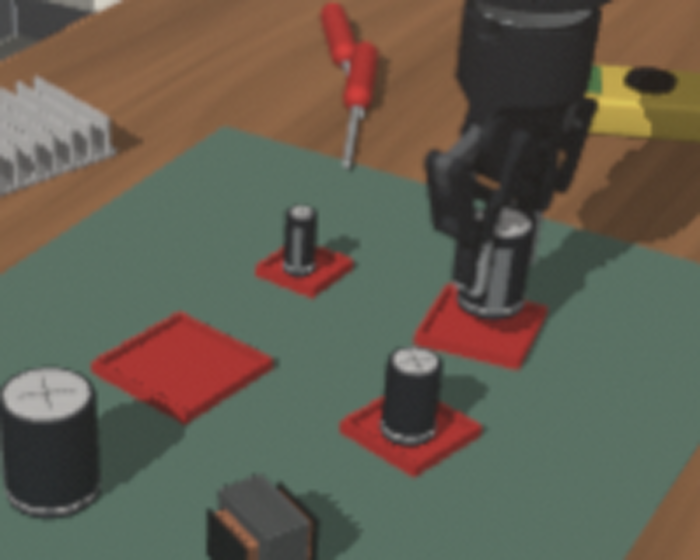

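Cap_l is over tray_l: its bottom is at about (490,303) and the tray centre at (483,327). I'm nudging it a little toward +x and lowering.

>>> send_rows(plan="-0.005 0 0.008 0 0 0 0.03;-0.006 0 0.015 0 0 0 0.03;-0.006 0 0.02 0 0 0 0.03;-0.006 0 0.023 0 0 0 0.03;-0.006 0 0.023 0 0 0 0.03;-0.006 0 0.023 0 0 0 0.03")

```text
clock: 17.62
position: [0.4588, -0.2629, 0.0244]
tool_rot: [-3.142, -0.0, 2.913]
force: [-0.1, -0.6, -1.3]
grip_width: 0.0411
finger_force: 41.0
```

>>> send_rows(plan="0 0 0 0 0 0 0.055;0 0 0 0 0 0 0.065;0 0 0 0 0 0 0.065;0 0 0 0 0 0 0.065;0 0 0 0 0 0 0.07;0 0 -0.015 0 0 0 0.0854;0 0 -0.04 0 0 0 0.0854;0 0 -0.07 0 0 0 0.0854;0 0 -0.1 0 0 0 0.0854;0 0 -0.13 0 0 0 0.0854")

```text
clock: 18.45
position: [0.4585, -0.2628, 0.1557]
tool_rot: [3.142, -0.0, 2.913]
force: [0.6, -0.7, -0.4]
grip_width: 0.0855
finger_force: 0.0
```

```bash
python3 go.py "[.585,.017,.14]"
```

```text
pos [ 0.4585 -0.2628  0.1557] yaw [ 3.1416e+00 -2.0000e-04  2.9127e+00] w 0.0855 ff 0.0 t 18.45
[.585,.017,.14] tool shift [-0.0597  0.3012  0.0157]
```

>>> send_rows(plan="-0.004 0.018 0 0 0 0 0.0854;-0.01 0.048 0 0 0 0 0.0854;-0.016 0.08 0 0 0 0 0.0854;-0.023 0.115 0 0 0 0 0.0854;-0.03 0.15 0 0 0 0 0.0854;-0.037 0.185 0 0 0 0 0.0854;-0.044 0.22 0 0 0 0 0.0854;-0.05 0.25 0.005 0 0 0 0.0854;-0.056 0.28 0.01 0 0 0 0.0854;-0.06 0.301 0.016 0 0 0 0.0854")

```text
clock: 19.28
position: [0.5864, 0.0198, 0.1383]
tool_rot: [3.141, 0.0, 2.915]
force: [0.6, 0.6, -0.7]
grip_width: 0.0853
finger_force: 0.0
```

>>> send_rows(plan="0 0 0 0 0 0 0.0854;0 0 0 0 0 0 0.0854;0 0 0 0 0 0 0.0854")

```text
clock: 19.53
position: [0.5852, 0.0158, 0.1383]
tool_rot: [-3.141, -0.0, 2.912]
force: [-0.1, -0.3, 0.7]
grip_width: 0.0855
finger_force: 0.0
```

```bash
python3 go.py "[.585,.017,.02]"; python3 - <<'E'
from h import *
f=imaging.grab_frame("side");im=f["color"][:,:,::-1]
cv2.imwrite("pics/a7.png",cv2.resize(im[90:260,190:420],(690,510),interpolation=cv2.INTER_CUBIC))
E
```

```text
pos [0.5852 0.0158 0.1383] yaw [-3.1410e+00 -2.0000e-04  2.9123e+00] w 0.0855 ff 0.0 t 19.5333
[.585,.017,.02] tool shift [0.0005 0.0012 0.1183]
```

View pics/a7.png

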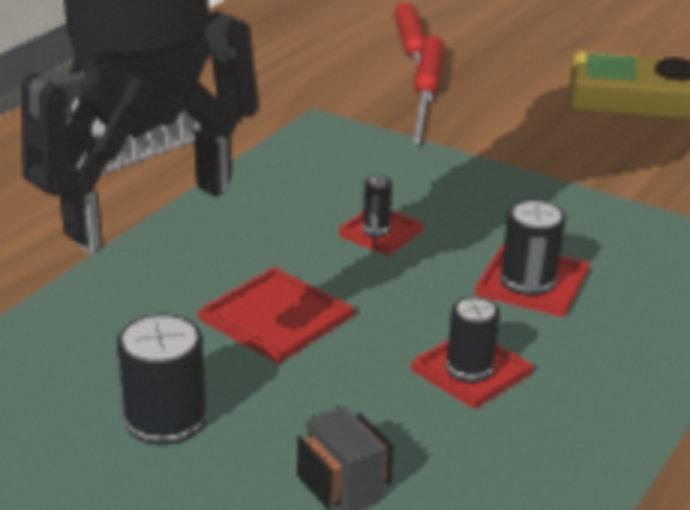

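Cap_l sits upright in its tray at (530,280). The fingers straddle cap_xl, whose disc is at (160,338).

>>> send_rows(plan="0 0.001 0.025 0 0 0 0.0854;0 0.001 0.05 0 0 0 0.0854;0 0.001 0.075 0 0 0 0.0854;0 0.001 0.098 0 0 0 0.0854;0 0.001 0.112 0 0 0 0.0854;0 0.001 0.118 0 0 0 0.0854;0 0.001 0.118 0 0 0 0.04;0 0.001 0.118 0 0 0 0.04;0 0.001 0.118 0 0 0 0.04;0 0.001 0.118 0 0 0 0.04", grip_force=50)

```text
clock: 20.42
position: [0.5865, 0.0172, 0.0218]
tool_rot: [3.141, 0.002, 2.912]
force: [-1.6, -1.1, 5.8]
grip_width: 0.0526
finger_force: 52.8
```

>>> send_rows(plan="0 0 0 0 0 0 0.04;0 0 0 0 0 0 0.04;0 0 0 0 0 0 0.04")

```text
clock: 20.67
position: [0.5865, 0.0172, 0.0218]
tool_rot: [3.141, 0.002, 2.912]
force: [-1.5, -2.1, 8.2]
grip_width: 0.0528
finger_force: 53.0
```

>>> send_rows(plan="0 0 -0.01 0 0 0 0.04;0 0 -0.03 0 0 0 0.04;0 0 -0.055 0 0 0 0.04;0 0 -0.08 0 0 0 0.04;0 0 -0.1 0 0 0 0.04;0 0 -0.1 0 0 0 0.04")

```text
clock: 21.17
position: [0.5878, 0.0176, 0.1254]
tool_rot: [3.139, 0.006, 2.912]
force: [0.9, -0.1, -2.8]
grip_width: 0.0527
finger_force: 53.4
```

```bash
python3 go.py "[.589,-.117,.12]"
```

```text
pos [0.5878 0.0176 0.1254] yaw [3.1394 0.006  2.9125] w 0.0527 ff 53.4 t 21.1667
[.589,-.117,.12] tool shift [-0.0318 -0.1308  0.0053]
```

>>> send_rows(plan="-0.004 -0.018 0 0 0 0 0.04;-0.01 -0.042 0 0 0 0 0.04;-0.017 -0.07 0 0 0 0 0.04;-0.024 -0.098 0 0 0 0 0.04;-0.029 -0.12 0.005 0 0 0 0.04;-0.032 -0.13 0.02 0 0 0 0.04;-0.032 -0.13 0.045 0 0 0 0.04;-0.032 -0.13 0.065 0 0 0 0.04;-0.032 -0.13 0.075 0 0 0 0.04;-0.032 -0.13 0.075 0 0 0 0.04")

```text
clock: 22.0
position: [0.5862, -0.116, 0.0435]
tool_rot: [-3.141, -0.003, 2.913]
force: [-0.0, -0.5, -2.6]
grip_width: 0.0526
finger_force: 53.2
```

```bash
python3 go.py "[.589,-.117,.025]"; python3 - <<'E'
from h import *
f=imaging.grab_frame("side");im=f["color"][:,:,::-1]
cv2.imwrite("pics/a8.png",cv2.resize(im[90:260,190:420],(690,510),interpolation=cv2.INTER_CUBIC))
E
```

```text
pos [ 0.5862 -0.116   0.0435] yaw [-3.1413 -0.0032  2.9129] w 0.0526 ff 53.2 t 22.0
[.589,-.117,.025] tool shift [-0.0031 -0.0003  0.0185]
```

View pics/a8.png

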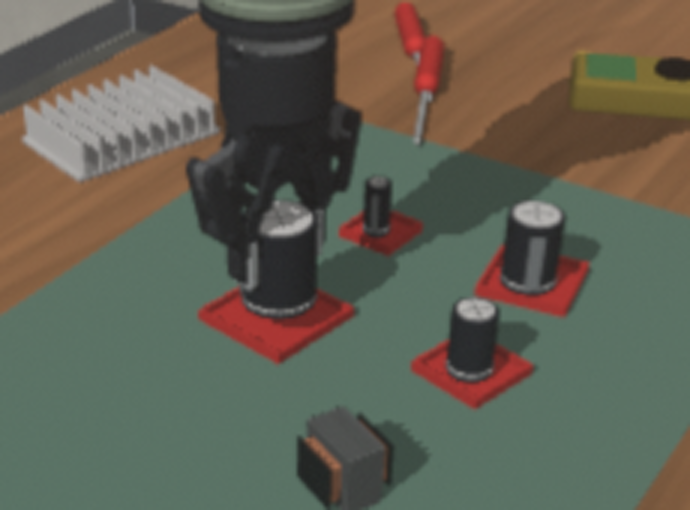

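Cap_xl is centred over tray_xl: its bottom is at about (279,297) and the tray centre at (277,313). Lowering and releasing.

>>> send_rows(plan="-0.002 0 0.008 0 0 0 0.04;-0.003 0 0.013 0 0 0 0.04;-0.003 0 0.017 0 0 0 0.04;-0.003 0 0.019 0 0 0 0.04;-0.003 0 0.019 0 0 0 0.04;-0.003 0 0.019 0 0 0 0.04")

```text
clock: 22.55
position: [0.5904, -0.117, 0.0264]
tool_rot: [-3.142, 0.0, 2.913]
force: [-0.2, -0.0, -2.1]
grip_width: 0.0529
finger_force: 53.3
```

>>> send_rows(plan="0 0 0 0 0 0 0.065;0 0 0 0 0 0 0.08;0 0 0 0 0 0 0.08;0 0 0 0 0 0 0.08;0 0 0 0 0 0 0.08;0 0 -0.015 0 0 0 0.0854;0 0 -0.04 0 0 0 0.0854;0 0 -0.07 0 0 0 0.0854;0 0 -0.11 0 0 0 0.0854;0 0 -0.15 0 0 0 0.0854")

```text
clock: 23.38
position: [0.5897, -0.1169, 0.1776]
tool_rot: [-3.141, -0.001, 2.913]
force: [1.2, -0.3, -0.6]
grip_width: 0.0853
finger_force: 0.0
```

>>> send_rows(plan="0 0 -0.02 0 0 0 0.0854;0 0 -0.02 0 0 0 0.0854;0 0 -0.02 0 0 0 0.0854;0 0 -0.02 0 0 0 0.0854")

```text
clock: 23.72
position: [0.59, -0.1169, 0.1958]
tool_rot: [-3.142, -0.001, 2.913]
force: [-0.9, -0.3, -0.2]
grip_width: 0.0852
finger_force: 0.0
```

```bash
python3 - <<'E'
from h import *
f=imaging.grab_frame("side");im=f["color"][:,:,::-1]
cv2.imwrite("pics/a9.png",cv2.resize(im[90:360,100:460],(760,570),interpolation=cv2.INTER_CUBIC))
E
```

```text
(no output)
```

View pics/a9.png

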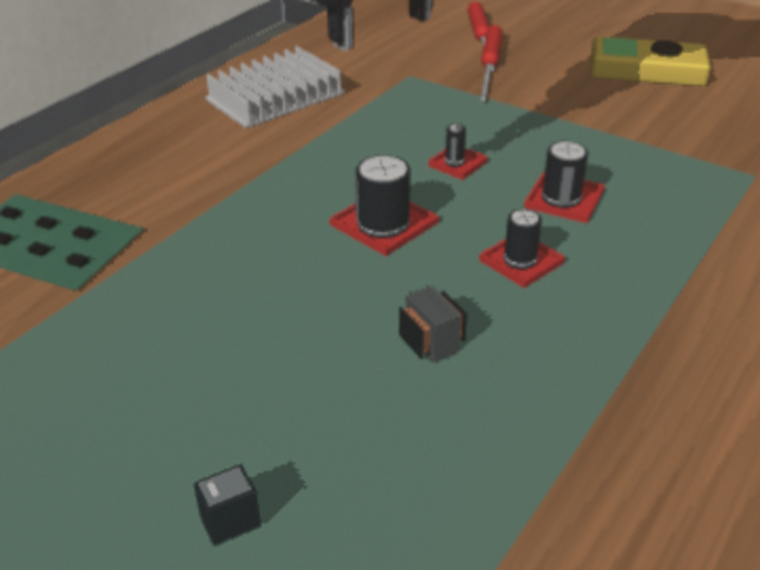

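All four caps stand upright in their trays: xl (385,220), s (455,160), l (565,195) and m (522,255). The transformer and relay haven't moved, and the gripper is clear, so I'm handing in.

```bash
python3 -c "
from workcell import bot
print(bot.job_done())"
```

```text
the job is handed in; nothing more can be done
None
```

All four capacitors stand upright in their matching trays, the transformer and relay were left where they stood, and I handed the job in at about 24 s of the 104 s allowed.

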